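# Rebuild a grinder shaft: spacer, washer, bayonet nut

## Robot

A 6-joint arm with a two-finger parallel gripper is mounted at the origin on a cart in front of the work surface, level with it; the furniture and walls round the work are solid. World frame = base frame: x ahead of the robot, y to its left, z up, the work surface at z = 0. Lengths are in m, angles in rad, forces in N, time in s.
With the tool pointing down it reaches from about 0.325 to 0.9 m from the base axis. Payload 3.5 kg.
Tool frame: the origin (TCP) lies midway between the tips of the shut fingers; the grasp point (between the pads) lies 19 mm behind it (grip_point_offset is the distance from the TCP to the grasp point, in m); z points along the fingers, y is the direction in which the jaws open and shut (so a half turn about z gives the same grasp; the last joint's range is limited). The gripper opens to 85 mm and grips with 20 to 120 N. Pads are 22 mm wide; open, the fingers measure 114 mm over their backs; the gripper's body (76 mm by 85 mm) begins 54 mm behind the grasp point. The pads swing forward as they close: fully open they stand 13 mm farther back than shut.
Start: joints at [-1.257, 0.276, -0.026, 1.268, 0, 1.467], TCP at [0.253, -0.571, 0.231] pointing down, gripper open.
Joint ranges: [-3.12, 3.12], [-0.85, 1.88], [-1.08, 1.24], [-1.95, 2.15], [-1.57, 1.53], [-3.14, 3.14]. Speed limits (rad/s): [2.57, 2.57, 3.14, 3.14, 3.14, 3.14].

## Interface

Orientations are given as a 3x3 rotation matrix whose columns are the frame's x, y, z axes.
In Python, from station import state, capture, job_done, grip_point_offset gives the robot as it stands.
- The arm moves only by the tool servo_tool, never from a script. Its arguments are lists of equal length, an entry for each row: "delta_pos": the shift along the tool's x, y, z in cm, a list of three; "twist": the turn, a rotation vector about the tool's x, y, z in degrees, a list of three; "claw": the finger opening in cm, from 0 to 8.54. In form: {"delta_pos": [[x, y, z], ...], "twist": [[ax, ay, az], ...], "claw": [claw, ...]}. A call has 1 to 8 rows; each row shifts and turns the pose as measured when the row begins, along the tool's axes as they then stand; what a row does not reach is not made up. A row lasts 1/8 s, in which the tool goes at most 62.5 mm and 10.7 degrees, less where a joint would pass 70% of its speed; a pose out of reach is approached as far as the arm can. A call is refused whole if a number of a shift passes 6.25 or a number of a turn 10.7, either way. A call with a gripper value outside its range is refused whole. The fingers move at their own pace and stop on an object; the grip force is fixed at half the most. Time passes only in rows, so rows that do not move let the fingers close. It gives the time, the measured TCP pose, the force and the opening at its end, in the units of the state.
- state(): the state, without advancing time (a new reading comes with each control period).
- capture(name): name is "scene" or "top" or "wrist"; returns a dict with "pixels" (384x512x3 uint8, blue, green, red), "z_map" (384x512 float32, m along the optical axis (not along the pixel's ray), 0 where there is no reading), "K" (3x3 intrinsics, pixels), "T" (4x4, takes a point from camera to world coordinates). Camera axes: x right, y down, z forward; pixel columns grow to the right and rows downward; lengths in m; the calibration is good to about 2 mm. A picture is of the moment at which its call begins.
- job_done(): hands the job in, once; it reports no verdict.
The state is a dict: "time": time; "joint_positions": joint angles; "joint_velocities": joint speeds; "tau": joint torques, N m; "ee_pos": TCP position; "orientation": TCP orientation; "wrist_force": force on the tool from outside, world axes, zero at the start; "torque": the same for the moment, N m; "gripper_width": finger opening in m.
Only numpy, scipy, OpenCV 4.12 (cv2) and the standard library are available. Lean on these libraries where they do the work, as an engineer would, in place of code of your own. Each camera call takes 0.05 s, during which the arm holds its last target. There are 200 camera calls.

## Task

Reassemble the grinder shaft on its service stand: slide the brass spacer down onto the sprung seat, then the black washer on top of it, and lastly the red bayonet nut. Find by feel where the nut's slot drops over the bar at the top of the shaft, press the nut down against the spring, turn it about a quarter turn so that it catches under the bar, and let go so that it stays locked down. Be gentle with the stand, and leave everything else on the worktop where it is.

Things in the scene. Friction and masses are not known exactly. Their poses are not given: they have to be found in the camera images.
- stand: Fixed service stand: dark steel base plate 100x100x12 mm with an upright steel shaft in its middle, 22 mm in diameter up to 53 mm above the origin (top edge chamfered 1.5 mm), then a neck 7 mm in diameter, then a cross bar (a T). Origin: centre of the base's underside, on the shaft's axis; z up, x along a side of the base. Push on no part of it with more than 35 N.
- bar_top (a point): Centre of the cross bar's top, 71 mm above the stand's origin; axes as the stand's. The rigid bar is 22 mm long, 7 mm wide, 8 mm thick (63 to 71 mm). The way it points is not measured: anywhere within 0.7 rad either side of the stand's x axis (same after half a turn). It does not turn during the work.
- seat_top (a point): Centre of the top of the unloaded sprung seat, 32 mm above the stand's origin: an aluminium ring 34 mm in diameter round the shaft's foot. It sinks up to 8 mm: about 3 N starts it, 7 N bottoms it. It does not sink under the parts' own weight. Stays put when the seat sinks.
- spacer: Brass ring, outer diameter 36 mm, bore 26 mm, 20 mm high, about 60 g, lying flat; goes on first. Origin: centre of its underside, z up along the bore. On the unloaded seat its underside is 32 mm and its top 52 mm above the stand's origin.
- washer: Black ring, outer diameter 42 mm, bore 26 mm, 9 mm high, 40 g, lying flat; goes on second. Origin: centre of its underside, z up along the bore. On the spacer its underside is 52 mm and its top 61 mm above the stand's origin (seat unloaded).
- nut: Red octagonal bayonet nut, 44 mm across flats, 26 mm high, about 90 g, upright: an open octagonal cup, walls 5 mm, whose 6 mm floor has a slot 26.5 x 11.5 mm right through its middle. Origin: centre of its underside, z up, x along the slot (two white marks on the rim at the slot's ends); flats face x, y and the diagonals. Heights: see nut_rim.
- nut_rim (a point): Centre of the nut's open top, 26 mm above its underside. Height of the nut's underside over the stand's origin: 71 mm on the bar, slot not in line; 61 mm on the washer, slot over the bar (fits within about 0.17 rad); 57 mm or less (seat bottoms at 53) it can turn under the bar, either way, no stops. Turned 0.8 rad or more (a quarter turn is best), it stays at 57 mm when let go.
- dosing_cup: Small steel cup, 61 mm wide, 51 mm tall; a bystander to leave alone. Origin: about the centre of its underside.
- jigger: Steel double-cone measure, 45 mm wide, 85 mm tall, standing; a bystander to leave alone. Origin: about the centre of its underside.
Not all that is in view belongs to the job. What is shaped like the nut but green or turquoise is not meant. What is shaped like the spacer but purple or turquoise is not meant.

How it is judged:
On the way, in this order (a step that is already met when the one before it is completed fails the run):
1. the brass spacer lies on the sprung seat, round the shaft (z of spacer in the frame of stand between 0.022 and 0.0345 m and horizontal distance between spacer and stand below 0.004 m and angle between spacer's own z axis and vertical below 0.12 rad), for 0.1 s.
2. the black washer lies on the spacer, round the shaft (z of washer in the frame of stand between 0.042 and 0.0545 m and z of spacer in the frame of stand between 0.022 and 0.0345 m and horizontal distance between washer and stand below 0.006 m and angle between washer's own z axis and vertical below 0.12 rad), for 0.1 s.
At the end, for the whole second after the job is handed in: Spacer, washer and nut sit on the shaft in this order (each within 4 to 5 mm of its axis, upright), the nut is let go and at rest, and it stays caught under the bar with the spring compressed: its underside 51 to 59 mm above the stand's underside (an unlocked nut springs back to 61 mm) (z of spacer in the frame of stand between 0.022 and 0.031 m and z of washer in the frame of stand between 0.042 and 0.051 m and z of nut in the frame of stand between 0.051 and 0.059 m and horizontal distance between spacer and stand below 0.004 m and horizontal distance between each of washer, nut and stand below 0.005 m and angle between each of nut, washer's own z axis and vertical below 0.12 rad and linear speed of nut below 0.01 m/s and angular speed of nut below 0.1 rad/s); the robot touches nothing.
It fails at once if the nut, the spacer, the washer or a finger presses on the stand (shaft, bar or seat) with more than 35 N (contact force between stand and nut above 35 N or contact force between stand and spacer above 35 N or contact force between stand and washer above 35 N or contact force between stand and the fingers above 35 N).
It fails at once if the steel cup or the steel measure is moved more than 30 mm (distance of any of dosing_cup, jigger from where it was at the start of the episode above 0.03 m).
It also fails if it takes over 72 s, if anything falls off the work surface, if the arm or the gripper's body presses on something with over 40 N, if the wrist force passes 120 N, or if a joint passes its speed limit or range.

## Working session

There is one attempt and no reset: what is moved stays moved. The work goes in short steps, Python scripts to look and compute and a tool call to move; the robot and the scene stay as the last step left them, time stands still between calls to the robot, and variables do not carry over. Pictures are saved under pics/ and viewed, on a budget of 10 in all, crops included, one or two more only if the job needs it, and the job is handed in when it is done.

Besides the shell and the picture viewer there is one more tool, called after "Call:" as name(argument=value, ...) on one line, values as JSON. servo_tool: Moves the arm, as the interface text tells. Its arguments: {"type":"object","properties":{"delta_pos":{"type":"array"},"twist":{"type":"array"},"claw":{"type":"array"}},"required":["delta_pos","twist","claw"]}

```bash
ls; mkdir -p pics; cat > h.py <<'E'
import numpy as np,cv2
from station import state,capture,job_done,grip_point_offset
def pts(c):
    K,T,z=c["K"],c["T"],c["z_map"]
    v,u=np.mgrid[:z.shape[0],:z.shape[1]]
    P=np.stack([(u-K[0,2])/K[0,0]*z,(v-K[1,2])/K[1,1]*z,z],-1)
    return P@T[:3,:3].T+T[:3,3]
def show(s=None):
    s=s or state()
    print("t",round(s["time"],2),"p",np.round(s["ee_pos"],4),"F",np.round(s["wrist_force"],1),"w",round(s["gripper_width"],4));print(np.round(s["orientation"],3).tolist(),np.round(s["joint_positions"],2))
E
python3 - <<'E'
from h import *
show();print(grip_point_offset)
a=capture("scene");b=capture("top")
cv2.imwrite("pics/scene.png",a["pixels"]);cv2.imwrite("pics/top.png",cv2.resize(b["pixels"],(800,600)))
for c in(a,b):print(c["K"].round(1).tolist(),c["T"].round(3).tolist())
np.savez("s0.npz",a=a["pixels"],az=pts(a),b=b["pixels"],bz=pts(b),T=b["T"],K=b["K"])
E
```

```text
pics
t 0.0 p [ 0.2528 -0.5707  0.2301] F [ 0.9  0.3 -1.1] w 0.0854
[[0.914, 0.405, -0.001], [0.405, -0.914, 0.002], [0.0, -0.002, -1.0]] [-1.26  0.28 -0.03  1.27  0.    1.47]
0.0187
[[409.2, 0.0, 256.6], [0.0, 409.2, 188.5], [0.0, 0.0, 1.0]] [[-0.712, -0.445, 0.543, 0.059], [-0.702, 0.47, -0.535, 0.692], [-0.017, -0.762, -0.647, 0.663], [0.0, 0.0, 0.0, 1.0]]
[[422.4, 0.0, 251.5], [0.0, 422.4, 196.6], [0.0, 0.0, 1.0]] [[-0.012, -0.996, 0.093, 0.424], [-1.0, 0.012, 0.008, 0.235], [-0.009, -0.093, -0.996, 1.032], [0.0, 0.0, 0.0, 1.0]]
```

View pics/scene.png

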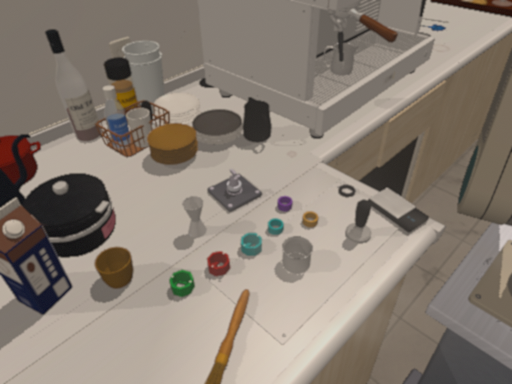

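View pics/top.png

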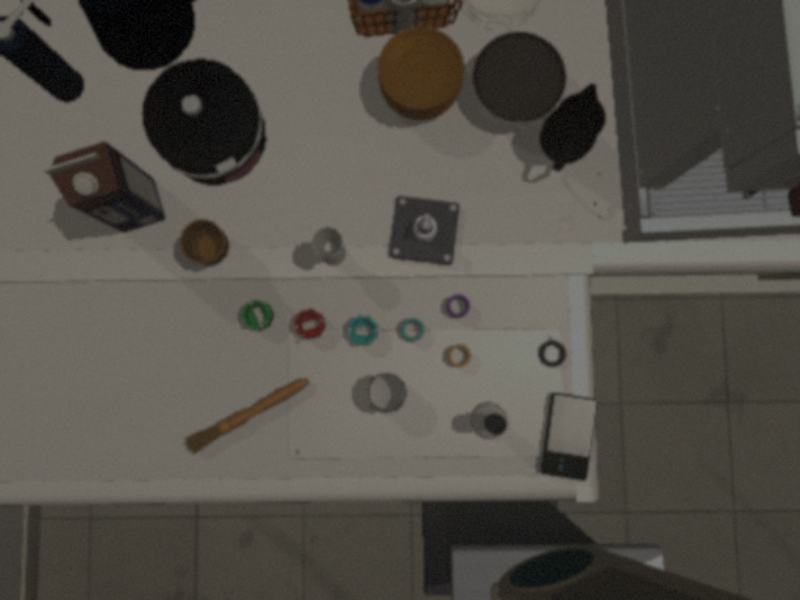

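The top view (800x600) shows these rings: brass (457,356), purple (457,306) and turquoise (411,329). The spacer is the brass one. The nut-shaped parts are green (257,316), red (309,324) and turquoise (361,331), and the red one is meant. The black washer is at (551,353), the stand at (425,229), the jigger at (328,245) and the cup at (380,393). Next I measure and make one enlarged crop.

```bash
cat > m.py <<'E'
from h import *
d=np.load("s0.npz");b=d["b"];P=d["bz"];T=d["T"];K=d["K"]
def ray(u,v,z):
    r=T[:3,:3]@[(u-K[0,2])/K[0,0],(v-K[1,2])/K[1,1],1];return T[:3,3]+r*(z-T[2,3])/r[2]
hsv=cv2.cvtColor(b,cv2.COLOR_BGR2HSV)
def win(u,v,r):
    m=np.zeros(b.shape[:2],bool);u,v=int(u*.64),int(v*.64);m[v-r:v+r,u-r:u+r]=1;return m
for n,u,v,zt in(("spacer",457,356,.02),("washer",551,353,.009),("nut",309,324,.026),("cup",380,393,.051),("jig",328,245,.085),("stand",425,229,.012)):
    w=win(u,v,14 if n!="stand" else 34)
    sat=hsv[...,1];val=hsv[...,2]
    m=w&{"spacer":(sat>90)&(val>90),"washer":val<75,"nut":(sat>120),"stand":val<95}.get(n,P[...,2]>.02)
    c=max(cv2.findContours(m.astype(np.uint8),cv2.RETR_EXTERNAL,cv2.CHAIN_APPROX_NONE)[0],key=cv2.contourArea)
    r=cv2.minEnclosingCircle(c);A=cv2.minAreaRect(c)
    mm=cv2.drawContours(np.zeros(b.shape[:2],np.uint8),[c],-1,1,-1)>0
    print(n,"circ",np.round(r[0],1),"r",round(r[1],1),"rect",np.round(A[0],1),np.round(A[1],1),round(A[2],1),"world@top",ray(*r[0],zt).round(4),ray(*A[0],zt).round(4),"zs",np.percentile(P[m][:,2],[5,50,95]).round(4),"diam",round(2*r[1]/K[0,0]*(T[2,3]-zt),4))
crops=[cv2.resize(b[int(v*.64)-24:int(v*.64)+24,int(u*.64)-24:int(u*.64)+24],(390,290),interpolation=cv2.INTER_CUBIC) for u,v in((457,340),(551,353),(309,324),(425,229))]
cv2.imwrite("pics/crop.png",cv2.convertScaleAbs(np.vstack([np.hstack(crops[:2]),np.hstack(crops[2:])]),alpha=1.5))
E
python3 m.py
```

```text
spacer circ [293.5 227.1] r 6.9 rect [293.5 227. ] [12. 13.] 90.0 world@top [0.4437 0.1437 0.02  ] [0.444  0.1438 0.02  ] zs [0.0169 0.0203 0.0227] diam 0.0328
washer circ [353.  225.9] r 8.6 rect [353. 226.] [16. 16.] 90.0 world@top [ 0.4452 -0.0006  0.009 ] [ 0.4449 -0.0005  0.009 ] zs [0.0044 0.0088 0.0118] diam 0.0414
nut circ [197.5 207. ] r 9.0 rect [197.6 206.9] [17.  16.7] 76.0 world@top [0.4942 0.3724 0.026 ] [0.4945 0.3722 0.026 ] zs [0.0045 0.0196 0.0287] diam 0.0429
cup circ [247.  250.6] r 13.6 rect [245.  250.5] [22. 27.] 0.0 world@top [0.3905 0.2548 0.051 ] [0.3906 0.2594 0.051 ] zs [0.0283 0.0472 0.0523] diam 0.0631
jig circ [209.8 155.7] r 11.0 rect [209.2 155.1] [19.2 20.7] 7.1 world@top [0.6067 0.3364 0.085 ] [0.608  0.3378 0.085 ] zs [0.0279 0.0669 0.0854] diam 0.0494
stand circ [270.9 147. ] r 27.9 rect [270.7 147.1] [42.7 41.3] 7.4 world@top [0.6404 0.1945 0.012 ] [0.6401 0.1948 0.012 ] zs [0.0024 0.012  0.0297] diam 0.1347
```

View pics/crop.png

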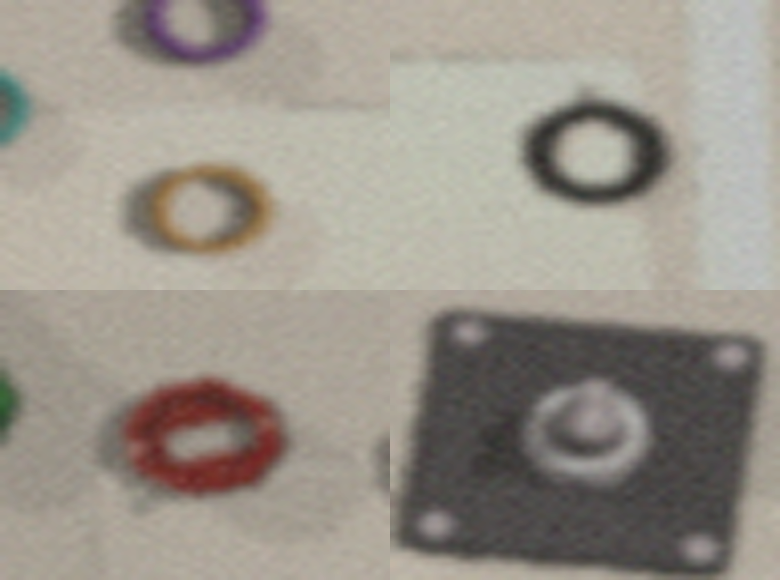

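The crop confirms the brass ring, the black washer, the red nut with white marks, and the stand. The sizes agree with the given ones. I turn the tool to yaw 90° so that the jaws lie along world x.

Call:
servo_tool(delta_pos=[[0,0,0],[0,0,0],[0,0,0],[0,0,0],[0,0,0],[0,0,0],[0,0,0]], twist=[[0,0,-10.5],[0,0,-10.5],[0,0,-10.5],[0,0,-10.5],[0,0,-10.5],[0,0,-10.5],[0,0,-3]], claw=[8.5,8.5,8.5,8.5,8.5,8.5,8.5])

```text
time: 0.98
ee_pos: [0.2518, -0.5675, 0.2252]
orientation: [[-0.028, 1.0, -0.004], [1.0, 0.028, 0.011], [0.011, -0.003, -1.0]]
wrist_force: [-0.6, -0.1, -0.2]
gripper_width: 0.0847
```

Call:
servo_tool(delta_pos=[[5,1.5,0],[6,1.6,0],[6,1.6,0],[6,1.6,0],[6,1.6,0],[6,1.6,0],[6,1.6,0],[6,1.6,0]], twist=[[0,0,1.5],[0,0,0],[0,0,0],[0,0,0],[0,0,0],[0,0,0],[0,0,0],[0,0,0]], claw=[8.5,8.5,8.5,8.5,8.5,8.5,8.5,8.5])

```text
time: 1.98
ee_pos: [0.3766, -0.0945, 0.2266]
orientation: [[0.008, 1.0, -0.003], [1.0, -0.008, 0.014], [0.014, -0.003, -1.0]]
wrist_force: [1.3, -0.0, -0.7]
gripper_width: 0.085
```

Call:
servo_tool(delta_pos=[[6,1.7,1.5],[6,1.7,1.5],[6,1.7,1.5],[6,1.7,1.5],[0,0,0]], twist=[[0,-0.8,0],[0,0,0],[0,0,0],[0,0,0],[0,0,0]], claw=[8.5,8.5,8.5,8.5,8.5])

```text
time: 2.6
ee_pos: [0.4437, 0.143, 0.1687]
orientation: [[0.001, 1.0, 0.001], [1.0, -0.001, -0.002], [-0.002, 0.001, -1.0]]
wrist_force: [0.4, -1.4, 0.4]
gripper_width: 0.0851
```

```bash
cat > w.py <<'E'
import sys
from h import *
show();c=capture("wrist");P=pts(c);np.savez("w.npz",i=c["pixels"],P=P,K=c["K"],T=c["T"])
if len(sys.argv)>1:cv2.imwrite("pics/%s.png"%sys.argv[1],c["pixels"])
print(c["K"].round(1).tolist(),c["T"].round(3).tolist())
E
python3 w.py w1
```

```text
t 2.6 p [0.4437 0.143  0.1687] F [ 0.4 -1.4  0.4] w 0.0851
[[0.001, 1.0, 0.001], [1.0, -0.001, -0.002], [-0.002, 0.001, -1.0]] [ 0.17  0.04 -0.45  1.09 -0.    1.75]
[[285.0, 0.0, 256.7], [0.0, 285.0, 193.7], [0.0, 0.0, 1.0]] [[1.0, -0.001, 0.001, 0.443], [-0.001, -0.958, -0.285, 0.215], [0.001, 0.285, -0.958, 0.311], [0.0, 0.0, 0.0, 1.0]]
```

View pics/w1.png

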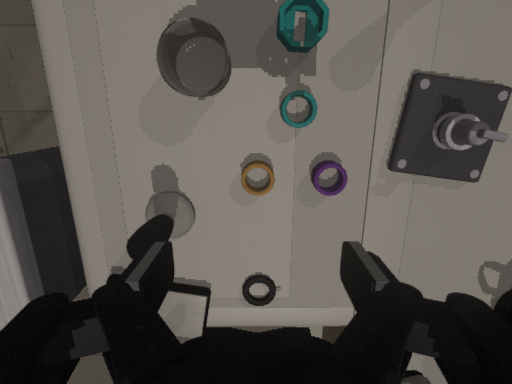

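The wrist view shows the brass ring at (258,178), the washer at (258,290), and the stand at the right with its shaft near (462,130).

```bash
cat > wm.py <<'E'
from h import *
def load():
    d=np.load("w.npz");return d["i"],d["P"],d["K"],d["T"]
def ray(K,T,u,v,z):
    r=T[:3,:3]@np.array([(u-K[0,2])/K[0,0],(v-K[1,2])/K[1,1],1]);return T[:3,3]+r*(z-T[2,3])/r[2]
def topring(m,K,T,P,z,R,box):
    # outer contour of the top face: points cast on the plane z, circle centre by robust fit
    mm=np.zeros_like(m);x0,y0,x1,y1=box;mm[y0:y1,x0:x1]=m[y0:y1,x0:x1]
    c=max(cv2.findContours(mm.astype(np.uint8),cv2.RETR_EXTERNAL,cv2.CHAIN_APPROX_NONE)[0],key=cv2.contourArea)
    return c
E
python3 - <<'E'
from wm import *
i,P,K,T=load();h=cv2.cvtColor(i,cv2.COLOR_BGR2HSV)
def top(box,zt,tol,cond):
    m=np.zeros(i.shape[:2],bool);m[box[1]:box[3],box[0]:box[2]]=1
    m&=cond
    c=max(cv2.findContours(m.astype(np.uint8),cv2.RETR_EXTERNAL,cv2.CHAIN_APPROX_NONE)[0],key=cv2.contourArea)
    print("px",cv2.minEnclosingCircle(c),"ell",cv2.fitEllipse(c))
    mm=m&(abs(P[...,2]-zt)<tol); q=P[mm]
    print(" depth pts",len(q),"mid",((q.min(0)+q.max(0))/2).round(4),"ext",np.ptp(q,0).round(4),"centroid",q.mean(0).round(4))
    e=cv2.fitEllipse(c)[0];print(" ray top",ray(K,T,*e,zt).round(4),"mid",ray(K,T,*e,zt/2).round(4))
top((230,150,290,205),.02,.004,(h[...,1]>100)&(h[...,2]>60))
top((235,270,285,312),.009,.004,h[...,2]<60)
# stand
m=(abs(P[...,2]-.012)<.004);m[:, :380]=0
c=max(cv2.findContours(m.astype(np.uint8),cv2.RETR_EXTERNAL,cv2.CHAIN_APPROX_NONE)[0],key=cv2.contourArea)
q=np.array([ray(K,T,*p,.012)[:2] for p in c[:,0]],np.float32);print("base",cv2.minAreaRect(q))
for lo,hi in((.027,.034),(.05,.055),(.069,.074)):
    q=P[(P[...,2]>lo)&(P[...,2]<hi)];q=q[(abs(q[:,0]-.64)<.04)&(abs(q[:,1]-.195)<.04)]
    print(lo,len(q),q.mean(0).round(4),((q.min(0)+q.max(0))/2).round(4),np.ptp(q,0).round(4),cv2.minAreaRect(q[:,:2].astype(np.float32)) if len(q)>4 else'')
E
```

```text
px ((257.18438720703125, 177.81915283203125), 17.24662971496582) ell ((257.4169616699219, 177.95947265625), (31.78919219970703, 33.78597640991211), 3.3152778148651123)
 depth pts 411 mid [0.4439 0.1451 0.019 ] ext [0.0338 0.0347 0.0058] centroid [0.4442 0.1453 0.0196]
 ray top [0.4442 0.1457 0.02  ] mid [0.4443 0.1434 0.01  ]
px ((258.6840515136719, 289.3404846191406), 16.568445205688477) ell ((258.68572998046875, 289.7629089355469), (30.455059051513672, 32.2614860534668), 90.4394760131836)
 depth pts 516 mid [ 4.462e-01 -1.000e-04  8.100e-03] ext [0.0396 0.0414 0.0061] centroid [0.4457 0.0012 0.0085]
 ray top [0.4458 0.0021 0.009 ] mid [ 0.4458 -0.0011  0.0045]
base ((0.6394678950309753, 0.1941847801208496), (0.09855891764163971, 0.10024865716695786), 82.0741195678711)
0.027 545 [0.6349 0.1951 0.0312] [0.6393 0.1941 0.0305] [0.0319 0.0341 0.007 ] ((0.6385225653648376, 0.19448237121105194), (0.033962223678827286, 0.029671357944607735), 80.80216979980469)
0.05 350 [0.6387 0.1942 0.0525] [0.6405 0.194  0.0525] [0.0201 0.0212 0.0048] ((0.6403060555458069, 0.1941060721874237), (0.0214528851211071, 0.019699333235621452), 85.08747100830078)
0.069 229 [0.641  0.1941 0.0707] [0.6416 0.194  0.071 ] [0.0228 0.01   0.004 ] ((0.6416072845458984, 0.1939363181591034), (0.006961734499782324, 0.022346628829836845), 78.77867126464844)
```

The spacer is at (0.444, 0.1445) and the washer at (0.4455, 0.000). The stand axis is about (0.640, 0.194). The bar depth patch measures 22.3 x 7 mm at yaw -11°. These agree with the top view to within 2 mm. Next I descend on the spacer.

Call:
servo_tool(delta_pos=[[0.1,0,5],[0,0,5],[0,0,4],[0,0,2],[0,0,0.4],[0,0,0],[0,0,0],[0,0,0]], twist=[[0,0,0],[0,0,0],[0,0,0],[0,0,0],[0,0,0],[0,0,0],[0,0,0],[0,0,0]], claw=[7,6,6,6,3,2.5,2.5,2.5])

```text
time: 3.65
ee_pos: [0.4477, 0.1355, 0.006]
orientation: [[0.014, 1.0, 0.01], [1.0, -0.014, -0.004], [-0.004, 0.01, -1.0]]
wrist_force: [0.5, -0.0, -0.6]
gripper_width: 0.0331
```

The pose drifted in y and the width reads below 36 mm, so I look.

```bash
python3 w.py w2
```

```text
t 3.65 p [0.4477 0.1355 0.006 ] F [ 0.5 -0.  -0.6] w 0.0331
[[0.014, 1.0, 0.01], [1.0, -0.014, -0.004], [-0.004, 0.01, -1.0]] [ 0.16  0.24 -0.62  0.7  -0.01  1.74]
[[285.0, 0.0, 256.7], [0.0, 285.0, 193.7], [0.0, 0.0, 1.0]] [[1.0, -0.016, 0.005, 0.447], [-0.014, -0.958, -0.287, 0.208], [0.01, 0.287, -0.958, 0.148], [0.0, 0.0, 0.0, 1.0]]
```

View pics/w2.png

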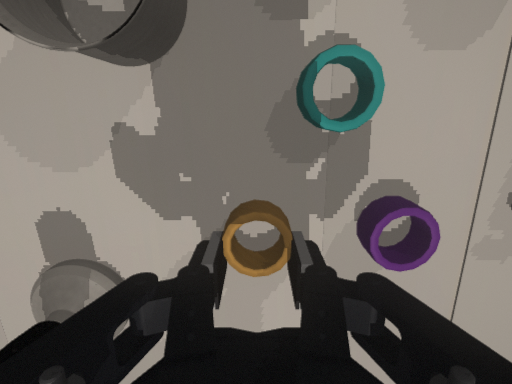

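The ring sits at the pads' front edge. I open and re-centre.

Call:
servo_tool(delta_pos=[[0,0,0],[0,0,0],[0,0,0]], twist=[[0.5,0,0.8],[0,0,0],[0,0,0]], claw=[6,6,6])

```text
time: 4.08
ee_pos: [0.4489, 0.136, 0.007]
orientation: [[0.028, 1.0, 0.003], [1.0, -0.028, -0.003], [-0.003, 0.003, -1.0]]
wrist_force: [-0.1, 0.0, 0.1]
gripper_width: 0.06
```

```bash
python3 w.py; python3 - <<'E'
from wm import *
i,P,K,T=load();h=cv2.cvtColor(i,cv2.COLOR_BGR2HSV)
m=(h[...,1]>100)&(h[...,2]>60)&(h[...,0]<30)
q=P[m&(abs(P[...,2]-.02)<.004)];print(len(q),((q.min(0)+q.max(0))/2).round(4),np.ptp(q,0).round(4))
E
```

```text
t 4.08 p [0.4489 0.136  0.007 ] F [-0.1  0.   0.1] w 0.06
[[0.028, 1.0, 0.003], [1.0, -0.028, -0.003], [-0.003, 0.003, -1.0]] [ 0.16  0.24 -0.61  0.71 -0.    1.76]
[[285.0, 0.0, 256.7], [0.0, 285.0, 193.7], [0.0, 0.0, 1.0]] [[1.0, -0.028, -0.005, 0.45], [-0.028, -0.958, -0.286, 0.208], [0.003, 0.286, -0.958, 0.149], [0.0, 0.0, 0.0, 1.0]]
1908 [0.4476 0.1442 0.0189] [0.0349 0.0357 0.0058]
```

Call:
servo_tool(delta_pos=[[0.8,-0.1,0.4],[0,0,0]], twist=[[0,0,-1.6],[0,0,0]], claw=[6,6])

```text
time: 4.38
ee_pos: [0.448, 0.1446, 0.0027]
orientation: [[-0.001, 1.0, 0.003], [1.0, 0.001, -0.003], [-0.003, 0.003, -1.0]]
wrist_force: [-0.1, 0.2, -0.2]
gripper_width: 0.0601
```

Call:
servo_tool(delta_pos=[[0,0,0],[0,0,0],[0,0,0],[0,0,0]], twist=[[0,0,0],[0,0,0],[0,0,0],[0,0,0]], claw=[3.2,2.5,2.5,2.5])

```text
time: 4.88
ee_pos: [0.4478, 0.1448, 0.0029]
orientation: [[-0.002, 1.0, 0.002], [1.0, 0.002, -0.003], [-0.003, 0.002, -1.0]]
wrist_force: [0.9, -0.4, -0.4]
gripper_width: 0.0341
```

Call:
servo_tool(delta_pos=[[0,0,-3],[0,0,-5],[0.5,2,-3],[1.1,4,0],[1.1,4.5,0],[1.1,4.5,0],[0.6,2,0],[0,0,0]], twist=[[0,0,0],[0,0,0],[0,0,0],[0,0,0],[0,0,0],[0,0,0],[0,0,0],[0,0,0]], claw=[2.5,2.5,2.5,2.5,2.5,2.5,2.5,2.5])

```text
time: 5.88
ee_pos: [0.6195, 0.1895, 0.1125]
orientation: [[-0.001, 1.0, -0.003], [1.0, 0.001, -0.004], [-0.004, -0.003, -1.0]]
wrist_force: [-0.5, -0.4, -0.5]
gripper_width: 0.0343
```

```bash
python3 w.py w3; python3 - <<'E'
from wm import *
i,P,K,T=load();h=cv2.cvtColor(i,cv2.COLOR_BGR2HSV)
s=state();z=s["ee_pos"][2]
m=(h[...,1]>100)&(h[...,2]>50)&(h[...,0]<30)
q=P[m&(abs(P[...,2]-(z+.017))<.005)&(abs(P[...,0]-s["ee_pos"][0])<.03)];print("spacer top",len(q),((q.min(0)+q.max(0))/2).round(4),np.ptp(q,0).round(4))
q=P[(abs(P[...,2]-.0715)<.003)&(abs(P[...,0]-.64)<.03)&(abs(P[...,1]-.194)<.03)].astype(np.float32)
print("bar",len(q),q.mean(0),cv2.minAreaRect(q[:,:2]) if len(q)>9 else 0)
E
```

```text
t 5.88 p [0.6195 0.1895 0.1125] F [-0.5 -0.4 -0.5] w 0.0343
[[-0.001, 1.0, -0.003], [1.0, 0.001, -0.004], [-0.004, -0.003, -1.0]] [ 0.2   0.4  -0.12  1.06 -0.    1.77]
[[285.0, 0.0, 256.7], [0.0, 285.0, 193.7], [0.0, 0.0, 1.0]] [[1.0, 0.002, -0.002, 0.619], [0.001, -0.958, -0.288, 0.262], [-0.003, 0.288, -0.958, 0.255], [0.0, 0.0, 0.0, 1.0]]
spacer top 2079 [0.6192 0.1888 0.1278] [0.034  0.036  0.0071]Traceback (most recent call last):
  File "<stdin>", line 7, in <module>
cv2.error: OpenCV(4.12.0) /io/opencv/modules/imgproc/src/convhull.cpp:143: error: (-215:Assertion failed) total >= 0 && (depth == CV_32F || depth == CV_32S) in function 'convexHull'
```

View pics/w3.png

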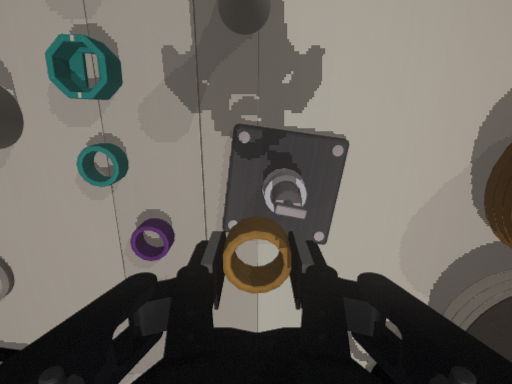

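The spacer is held centred at (257,255), and the bar shows at (291,211). I widen the bar measure.

```bash
cat > bar.py <<'E'
from wm import *
i,P,K,T=load()
W=(abs(P[...,0]-.64)<.03)&(abs(P[...,1]-.194)<.03)
for lo,hi in((.008,.016),(.027,.036),(.049,.056),(.065,.077)):
    q=P[W&(P[...,2]>lo)&(P[...,2]<hi)].astype(np.float32)
    if len(q)>9: print(lo,len(q),q.mean(0).round(4),((q.min(0)+q.max(0))/2).round(4),np.ptp(q,0).round(4),np.round(np.hstack(cv2.minAreaRect(np.ascontiguousarray(q[:,:2]))),4))
E
python3 bar.py;python3 - <<'E'
from wm import *
i,P,K,T=load()
m=(abs(P[...,2]-.012)<.003);W=(abs(P[...,0]-.64)<.08)&(abs(P[...,1]-.194)<.08)
c=max(cv2.findContours((m&W).astype(np.uint8),cv2.RETR_EXTERNAL,cv2.CHAIN_APPROX_NONE)[0],key=cv2.contourArea)
q=np.array([ray(K,T,*p,.012)[:2] for p in c[:,0]],np.float32);print(cv2.minAreaRect(q))
E
```

```text
0.008 2849 [0.638  0.1997 0.0121] [0.64   0.1939 0.0126] [0.06   0.0597 0.0057] [6.40000e-01 1.93900e-01 5.97000e-02 5.99000e-02 8.99654e+01]
0.027 564 [0.6401 0.2003 0.0317] [0.642  0.1944 0.0314] [0.0342 0.0338 0.0089] [ 0.6411  0.1958  0.0342  0.0309 22.681 ]
0.049 338 [0.6421 0.1989 0.0525] [0.6419 0.1944 0.0521] [0.0214 0.0208 0.006 ] [6.41500e-01 1.95900e-01 2.01000e-02 1.79000e-02 3.10069e+01]
0.065 368 [0.6416 0.1949 0.0701] [0.642  0.1942 0.069 ] [0.0222 0.0104 0.0076] [6.41900e-01 1.94100e-01 7.30000e-03 2.19000e-02 7.86032e+01]
((0.6415702700614929, 0.19494464993476868), (0.09811887890100479, 0.09827502816915512), 81.88539123535156)
```

Call:
servo_tool(delta_pos=[[0.5,2.2,0],[0,0,0.5],[0,0,0]], twist=[[0,0,0],[0,0,0],[0,0,0]], claw=[2.5,2.5,2.5])

```text
time: 6.3
ee_pos: [0.6349, 0.193, 0.1054]
orientation: [[-0.001, 1.0, -0.011], [1.0, 0.001, -0.006], [-0.006, -0.011, -1.0]]
wrist_force: [-0.7, -1.2, -0.9]
gripper_width: 0.0337
```

Call:
servo_tool(delta_pos=[[0.2,0.7,0],[0,0,0]], twist=[[-0.6,0.3,0],[0,0,0]], claw=[2.5,2.5])

```text
time: 6.55
ee_pos: [0.6403, 0.1947, 0.1052]
orientation: [[-0.001, 1.0, -0.002], [1.0, 0.001, -0.001], [-0.001, -0.002, -1.0]]
wrist_force: [-0.2, 0.0, -1.2]
gripper_width: 0.0339
```

Call:
servo_tool(delta_pos=[[0,0.2,0.8],[0,0,1],[0,0,0.8],[0,0,0]], twist=[[0,0,0],[0,0,0],[0,0,0],[0,0,0]], claw=[2.5,2.5,2.5,2.5])

```text
time: 7.05
ee_pos: [0.6414, 0.1945, 0.0768]
orientation: [[-0.001, 1.0, -0.003], [1.0, 0.001, -0.001], [-0.001, -0.003, -1.0]]
wrist_force: [-0.2, -0.5, -0.5]
gripper_width: 0.0335
```

```bash
python3 w.py;python3 - <<'E'
from wm import *
i,P,K,T=load();h=cv2.cvtColor(i,cv2.COLOR_BGR2HSV);s=state()["ee_pos"]
m=(h[...,1]>100)&(h[...,2]>50)&(h[...,0]<30)
q=P[m&(abs(P[...,2]-(s[2]+.017))<.005)&(abs(P[...,0]-s[0])<.03)];print("spacer",((q.min(0)+q.max(0))/2).round(4))
E
python3 bar.py
```

```text
t 7.05 p [0.6414 0.1945 0.0768] F [-0.2 -0.5 -0.5] w 0.0335
[[-0.001, 1.0, -0.003], [1.0, 0.001, -0.001], [-0.001, -0.003, -1.0]] [ 0.2   0.47 -0.1   1.01 -0.    1.77]
[[285.0, 0.0, 256.7], [0.0, 285.0, 193.7], [0.0, 0.0, 1.0]] [[1.0, 0.002, -0.003, 0.641], [0.001, -0.959, -0.285, 0.267], [-0.003, 0.285, -0.959, 0.219], [0.0, 0.0, 0.0, 1.0]]
spacer [0.641  0.1941 0.0926]
0.008 3130 [0.6389 0.2056 0.0121] [0.64   0.197  0.0129] [0.06   0.054  0.0058] [0.64   0.197  0.06   0.054  0.0169]
0.027 702 [0.6421 0.2026 0.0315] [0.6418 0.1995 0.0314] [0.0339 0.0233 0.0088] [6.42200e-01 1.99900e-01 2.24000e-02 3.38000e-02 8.68945e+01]
0.049 113 [0.6426 0.2031 0.0512] [0.6427 0.2021 0.0513] [0.0171 0.0055 0.0044] [6.42900e-01 2.02500e-01 4.80000e-03 1.72000e-02 8.49607e+01]
0.065 389 [0.6422 0.1934 0.0732] [0.6408 0.1957 0.0733] [0.0335 0.0318 0.0074] [6.41300e-01 1.96700e-01 3.11000e-02 3.09000e-02 3.60827e+01]
```

Call:
servo_tool(delta_pos=[[0,0.08,0.6],[0,0,0.6],[0,0,0.5],[0,0,0.4],[0,0,0.4]], twist=[[0,0,0],[0,0,0],[0,0,0],[0,0,0],[0,0,0]], claw=[2.5,2.5,2.5,2.5,2.5])

```text
time: 7.72
ee_pos: [0.6434, 0.1947, 0.0514]
orientation: [[-0.001, 1.0, -0.001], [1.0, 0.001, -0.001], [-0.001, -0.001, -1.0]]
wrist_force: [-0.5, 0.9, -0.6]
gripper_width: 0.0337
```

Call:
servo_tool(delta_pos=[[0,-0.1,0.4],[0,0,0.4],[0,0,0.4],[0,0,0.2],[0,0,0]], twist=[[0,0,0],[0,0,0],[0,0,0],[0,0,0],[0,0,0]], claw=[2.5,2.5,2.5,2.5,2.5])

```text
time: 8.35
ee_pos: [0.642, 0.1947, 0.0361]
orientation: [[-0.001, 1.0, -0.001], [1.0, 0.001, -0.001], [-0.001, -0.001, -1.0]]
wrist_force: [-0.0, -0.1, -0.2]
gripper_width: 0.0339
```

Now I release. The fingers open to 5.5 cm and rise.

Call:
servo_tool(delta_pos=[[0,0,0.1],[0,0,0],[0,0,0],[0,0,-3],[0,0,-4],[0,0,-4],[0,0,0]], twist=[[0,0,0],[0,0,0],[0,0,0],[0,0,0],[0,0,0],[0,0,0],[0,0,0]], claw=[2.5,5,5,5,5.5,6,6])

```text
time: 9.22
ee_pos: [0.6428, 0.1949, 0.149]
orientation: [[-0.001, 1.0, -0.0], [1.0, 0.001, -0.001], [-0.001, -0.0, -1.0]]
wrist_force: [0.8, 0.8, 0.5]
gripper_width: 0.0603
```

```bash
python3 w.py; cat > chk.py <<'E'
from wm import *
i,P,K,T=load();h=cv2.cvtColor(i,cv2.COLOR_BGR2HSV)
W=(abs(P[...,0]-.642)<.035)&(abs(P[...,1]-.1945)<.035)
m=(h[...,1]>100)&(h[...,2]>50)&(h[...,0]<30)
q=P[W&m];print("brass",len(q),np.percentile(q[:,2],[5,50,95]).round(4));q=q[abs(q[:,2]-.052)<.004];print(((q.min(0)+q.max(0))/2).round(4),np.ptp(q,0).round(4))
E
python3 chk.py;python3 bar.py
```

```text
t 9.22 p [0.6428 0.1949 0.149 ] F [0.8 0.8 0.5] w 0.0603
[[-0.001, 1.0, -0.0], [1.0, 0.001, -0.001], [-0.001, -0.0, -1.0]] [ 0.2   0.41 -0.02  1.14 -0.    1.77]
[[285.0, 0.0, 256.7], [0.0, 285.0, 193.7], [0.0, 0.0, 1.0]] [[1.0, 0.001, 0.0, 0.642], [0.001, -0.959, -0.284, 0.267], [-0.0, 0.284, -0.959, 0.291], [0.0, 0.0, 0.0, 1.0]]
brass 709 [0.0397 0.0515 0.0527]
[0.6418 0.194  0.0508] [0.0355 0.0352 0.0056]
0.008 2026 [0.6389 0.2013 0.0121] [0.64   0.194  0.0127] [0.06   0.0599 0.0057] [6.40000e-01 1.93900e-01 5.99000e-02 5.99000e-02 8.99705e+01]
0.027 58 [0.6415 0.2055 0.0313] [0.6423 0.2001 0.0315] [0.0287 0.0228 0.0085] [0.6426 0.2008 0.0284 0.0218 5.1789]
0.049 813 [0.6417 0.196  0.0518] [0.6418 0.194  0.0524] [0.0355 0.0352 0.0066] [6.41800e-01 1.94000e-01 3.52000e-02 3.51000e-02 6.78486e+01]
0.065 260 [0.642  0.1948 0.0703] [0.6418 0.1941 0.0687] [0.0213 0.0107 0.0071] [6.41800e-01 1.94100e-01 7.80000e-03 2.17000e-02 7.83275e+01]
```

Step 1 holds: the spacer top is at 0.052 and centred. Next is the washer.

Call:
servo_tool(delta_pos=[[-4,-4,0],[-4.5,-4.5,0],[-4.5,-4.5,0],[-4,-4,1],[-3,-3,1],[0,0,0]], twist=[[0,0,0],[0,0,0],[0,0,0],[0,0,0],[0,0,0],[0,0,0]], claw=[6,6,6,6,6,6])

```text
time: 10.02
ee_pos: [0.4318, -0.0082, 0.1191]
orientation: [[-0.002, 1.0, -0.016], [1.0, 0.002, -0.002], [-0.002, -0.016, -1.0]]
wrist_force: [1.3, 1.2, -0.5]
gripper_width: 0.0603
```

```bash
python3 w.py; cat > wash.py <<'E'
from wm import *
i,P,K,T=load()
m=(i.max(2)<60)&(abs(P[...,2]-.009)<.003)&(abs(P[...,0]-.4455)<.035)&(abs(P[...,1])<.035)
q=P[m];print(len(q),((np.percentile(q,1,axis=0)+np.percentile(q,99,axis=0))/2).round(4),np.ptp(q,0).round(4))
E
python3 wash.py
```

```text
t 10.03 p [ 0.4318 -0.0082  0.1191] F [ 1.3  1.2 -0.5] w 0.0603
[[-0.002, 1.0, -0.016], [1.0, 0.002, -0.002], [-0.002, -0.016, -1.0]] [-0.17  0.04 -0.56  0.99 -0.    1.4 ]
[[285.0, 0.0, 256.7], [0.0, 285.0, 193.7], [0.0, 0.0, 1.0]] [[1.0, 0.007, -0.014, 0.434], [0.002, -0.959, -0.285, 0.064], [-0.016, 0.285, -0.958, 0.261], [0.0, 0.0, 0.0, 1.0]]
917 [ 4.456e-01 -4.000e-04  8.400e-03] [0.0396 0.0407 0.0051]
```

Call:
servo_tool(delta_pos=[[0.8,1.3,1],[0,0,3],[0,0,3],[0,0,1.5],[0,0,0]], twist=[[-0.9,0,0],[0,0,0],[0,0,0],[0,0,0],[0,0,0]], claw=[6,6,6,6,6])

```text
time: 10.7
ee_pos: [0.4543, 0.0033, 0.0325]
orientation: [[-0.008, 1.0, 0.01], [1.0, 0.008, -0.0], [-0.0, 0.01, -1.0]]
wrist_force: [0.1, -1.1, -0.2]
gripper_width: 0.06
```

```bash
python3 w.py; python3 wash.py
```

```text
t 10.7 p [0.4543 0.0033 0.0325] F [ 0.1 -1.1 -0.2] w 0.06
[[-0.008, 1.0, 0.01], [1.0, 0.008, -0.0], [-0.0, 0.01, -1.0]] [-0.14  0.18 -0.63  0.76  0.    1.43]
[[285.0, 0.0, 256.7], [0.0, 285.0, 193.7], [0.0, 0.0, 1.0]] [[1.0, 0.005, 0.012, 0.452], [0.008, -0.959, -0.284, 0.075], [0.01, 0.284, -0.959, 0.175], [0.0, 0.0, 0.0, 1.0]]
1886 [4.459e-01 1.000e-04 8.300e-03] [0.0404 0.0411 0.0048]
```

Call:
servo_tool(delta_pos=[[-0.3,-0.8,0.8],[0,0,0.8],[0,0,0.6],[0,0,0]], twist=[[0.5,0,-0.5],[0,0,0],[0,0,0],[0,0,0]], claw=[5.5,5.5,5.5,5.5])

```text
time: 11.25
ee_pos: [0.449, 0.0001, 0.0114]
orientation: [[-0.018, 1.0, 0.006], [1.0, 0.018, -0.001], [-0.001, 0.006, -1.0]]
wrist_force: [0.6, -0.5, 0.4]
gripper_width: 0.0554
```

Call:
servo_tool(delta_pos=[[0,-0.3,0.6],[0,0,0.6],[0,0,0]], twist=[[0.3,0,1],[0,0,0],[0,0,0]], claw=[5.5,5.5,5.5])

```text
time: 11.62
ee_pos: [0.4462, -0.0001, -0.0012]
orientation: [[0.001, 1.0, 0.001], [1.0, -0.001, -0.001], [-0.001, 0.001, -1.0]]
wrist_force: [-0.9, -0.5, -0.3]
gripper_width: 0.0547
```

Call:
servo_tool(delta_pos=[[0,0,0],[0,0,0],[0,0,0],[0,0,0],[0,0,-1],[0,0,-3],[0,0,-4],[0,0,-3]], twist=[[0,0,0],[0,0,0],[0,0,0],[0,0,0],[0,0,0],[0,0,0],[0,0,0],[0,0,0]], claw=[4,3.2,3.2,3.2,3.2,3.2,3.2,3.2])

```text
time: 12.62
ee_pos: [0.4438, 0.0003, 0.1115]
orientation: [[0.001, 1.0, -0.005], [1.0, -0.001, -0.0], [-0.0, -0.005, -1.0]]
wrist_force: [0.4, -0.8, 0.4]
gripper_width: 0.0387
```

```bash
python3 w.py w4
```

```text
t 12.62 p [4.438e-01 3.000e-04 1.115e-01] F [ 0.4 -0.8  0.4] w 0.0387
[[0.001, 1.0, -0.005], [1.0, -0.001, -0.0], [-0.0, -0.005, -1.0]] [-0.14  0.06 -0.56  0.96 -0.    1.43]
[[285.0, 0.0, 256.7], [0.0, 285.0, 193.7], [0.0, 0.0, 1.0]] [[1.0, 0.001, -0.005, 0.444], [-0.001, -0.959, -0.284, 0.072], [-0.005, 0.284, -0.959, 0.254], [0.0, 0.0, 0.0, 1.0]]
```

View pics/w4.png

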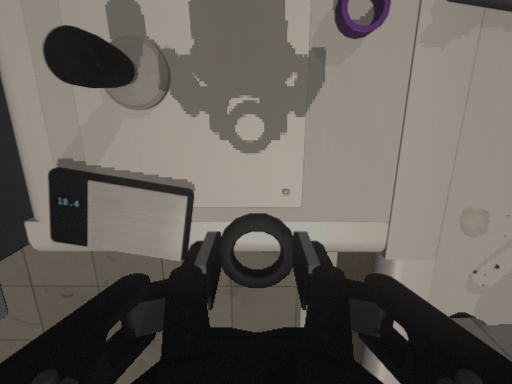

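The washer is held flat at (258,250). I carry it to the stand.

Call:
servo_tool(delta_pos=[[3,3,0],[4.5,4.5,0],[4.5,4.5,0],[4,4,0],[2.5,2.5,0],[0,0,0]], twist=[[-0.3,0,0],[0,0,0],[0,0,0],[0,0,0],[0,0,0],[0,0,0]], claw=[3.2,3.2,3.2,3.2,3.2,3.2])

```text
time: 13.42
ee_pos: [0.6383, 0.1887, 0.1213]
orientation: [[0.003, 1.0, 0.016], [1.0, -0.003, -0.002], [-0.002, 0.016, -1.0]]
wrist_force: [-0.0, 0.0, -1.2]
gripper_width: 0.0389
```

```bash
python3 w.py; cat > hold.py <<'E'
from wm import *
import sys
i,P,K,T=load();s=state()["ee_pos"];z=float(sys.argv[1])
m=(i.max(2)<60)&(abs(P[...,2]-s[2]-z)<.004)&(abs(P[...,0]-s[0])<.03)&(abs(P[...,1]-s[1])<.03)
# ring only: largest blob bounded by the bore; use the bore's hole
c,hr=cv2.findContours(m.astype(np.uint8),cv2.RETR_CCOMP,cv2.CHAIN_APPROX_NONE)
k=max((j for j in range(len(c)) if hr[0,j,3]>=0),key=lambda j:cv2.contourArea(c[j]))
e=cv2.fitEllipse(c[k]);print("bore px",e);print("bore centre",ray(K,T,*e[0],s[2]+z).round(4),"dia",e[1][1]/K[0,0]*(np.linalg.norm(ray(K,T,*e[0],s[2]+z)-T[:3,3])),"z",np.median(P[m][:,2]))
E
python3 hold.py .0102;python3 bar.py
```

```text
t 13.43 p [0.6383 0.1887 0.1213] F [-0.   0.  -1.2] w 0.0389
[[0.003, 1.0, 0.016], [1.0, -0.003, -0.002], [-0.002, 0.016, -1.0]] [ 0.19  0.41 -0.08  1.06 -0.    1.77]
[[285.0, 0.0, 256.7], [0.0, 285.0, 193.7], [0.0, 0.0, 1.0]] [[1.0, -0.008, 0.014, 0.636], [-0.003, -0.958, -0.285, 0.261], [0.016, 0.285, -0.958, 0.264], [0.0, 0.0, 0.0, 1.0]]
bore px ((256.4341125488281, 251.71470642089844), (43.56169509887695, 49.52574920654297), 85.76779174804688)
bore centre [0.6377 0.1902 0.1312] dia 0.026082209381103044 z 0.13042803276888643
0.008 2436 [0.6382 0.2017 0.0121] [0.64   0.194  0.0125] [0.06   0.0597 0.0064] [0.64   0.194  0.06   0.0597 0.0185]
0.027 80 [0.6418 0.2043 0.0318] [0.6431 0.1994 0.0316] [0.0299 0.0241 0.0085] [0.6432 0.2002 0.0296 0.0228 6.0957]
0.049 884 [0.6416 0.1986 0.0519] [0.6417 0.1955 0.0523] [0.0346 0.032  0.0066] [6.41800e-01 1.96000e-01 3.11000e-02 3.49000e-02 8.47329e+01]
0.065 335 [0.6418 0.1948 0.0702] [0.6419 0.1944 0.0689] [0.0216 0.0102 0.0075] [6.41900e-01 1.94200e-01 7.50000e-03 2.19000e-02 8.00969e+01]
```

Call:
servo_tool(delta_pos=[[0.5,0.4,0],[0,0,1],[0,0,1],[0,0,0.8],[0,0,0]], twist=[[0.9,0,0],[0,0,0],[0,0,0],[0,0,0],[0,0,0]], claw=[3.2,3.2,3.2,3.2,3.2])

```text
time: 14.1
ee_pos: [0.6373, 0.1897, 0.0902]
orientation: [[0.007, 1.0, -0.007], [1.0, -0.007, -0.004], [-0.004, -0.007, -1.0]]
wrist_force: [-0.5, 0.5, -0.4]
gripper_width: 0.0392
```

```bash
python3 w.py; python3 hold.py .0102
```

```text
t 14.1 p [0.6373 0.1897 0.0902] F [-0.5  0.5 -0.4] w 0.0392
[[0.007, 1.0, -0.007], [1.0, -0.007, -0.004], [-0.004, -0.007, -1.0]] [ 0.19  0.45 -0.09  1.04 -0.    1.77]
[[285.0, 0.0, 256.7], [0.0, 285.0, 193.7], [0.0, 0.0, 1.0]] [[1.0, -0.005, -0.009, 0.639], [-0.007, -0.958, -0.287, 0.262], [-0.007, 0.287, -0.958, 0.232], [0.0, 0.0, 0.0, 1.0]]
bore px ((256.55023193359375, 251.95602416992188), (44.074893951416016, 49.174800872802734), 89.381591796875)
bore centre [0.637  0.1914 0.1008] dia 0.025770381021355267 z 0.09935842866117753
```

Call:
servo_tool(delta_pos=[[0.4,0.47,0],[0,0,0],[0,0,0]], twist=[[-0.4,0.2,-0.4],[0,0,0],[0,0,0]], claw=[3.2,3.2,3.2])

```text
time: 14.52
ee_pos: [0.6435, 0.1943, 0.0916]
orientation: [[-0.0, 1.0, 0.003], [1.0, 0.0, 0.0], [0.0, 0.003, -1.0]]
wrist_force: [0.5, -0.1, 0.7]
gripper_width: 0.039
```

Call:
servo_tool(delta_pos=[[-0.05,-0.12,0.5],[0,0,0.6],[0,0,0.5],[0,0,0]], twist=[[0,0,0],[0,0,0],[0,0,0],[0,0,0]], claw=[3.2,3.2,3.2,3.2])

```text
time: 15.02
ee_pos: [0.642, 0.1937, 0.0743]
orientation: [[-0.0, 1.0, 0.003], [1.0, 0.0, 0.0], [0.0, 0.003, -1.0]]
wrist_force: [0.1, 1.2, -0.3]
gripper_width: 0.0391
```

Call:
servo_tool(delta_pos=[[0,0,0.5],[0,0,0.5],[0,0,0.4],[0,0,0.3],[0,0,0.3],[0,0,0]], twist=[[0,0,0],[0,0,0],[0,0,0],[0,0,0],[0,0,0],[0,0,0]], claw=[3.2,3.2,3.2,3.2,3.2,3.2])

```text
time: 15.78
ee_pos: [0.6421, 0.1937, 0.0527]
orientation: [[-0.0, 1.0, 0.002], [1.0, 0.0, 0.0], [0.0, 0.002, -1.0]]
wrist_force: [-0.2, -0.4, 0.4]
gripper_width: 0.0392
```

Call:
servo_tool(delta_pos=[[0,0,0.15],[0,0,0],[0,0,0],[0,0,0],[0,0,-3],[0,0,-5],[0,0,-4],[0,0,0]], twist=[[0,0,0],[0,0,0],[0,0,0],[0,0,0],[0,0,0],[0,0,0],[0,0,0],[0,0,0]], claw=[3.2,5.5,5.5,5.5,5.5,5.5,6,6])

```text
time: 16.77
ee_pos: [0.6418, 0.1937, 0.1747]
orientation: [[-0.0, 1.0, 0.002], [1.0, 0.0, 0.0], [0.0, 0.002, -1.0]]
wrist_force: [-0.2, -0.7, 1.4]
gripper_width: 0.0603
```

```bash
python3 w.py;  python3 - <<'E'
from wm import *
i,P,K,T=load()
W=(abs(P[...,0]-.642)<.03)&(abs(P[...,1]-.194)<.03)&(i.max(2)<60)
q=P[W&(P[...,2]>.04)];print(len(q),np.percentile(q[:,2],[5,50,95]).round(4))
q=q[abs(q[:,2]-.061)<.004];print(((q.min(0)+q.max(0))/2).round(4),np.ptp(q,0).round(4))
E
python3 bar.py
```

```text
t 16.77 p [0.6418 0.1937 0.1747] F [-0.2 -0.7  1.4] w 0.0603
[[-0.0, 1.0, 0.002], [1.0, 0.0, 0.0], [0.0, 0.002, -1.0]] [ 0.2   0.39  0.    1.19 -0.    1.77]
[[285.0, 0.0, 256.7], [0.0, 285.0, 193.7], [0.0, 0.0, 1.0]] [[1.0, -0.0, 0.002, 0.641], [0.0, -0.959, -0.283, 0.265], [0.002, 0.283, -0.959, 0.317], [0.0, 0.0, 0.0, 1.0]]
16711 [0.0612 0.2585 0.272 ]
[0.6415 0.1934 0.06  ] [0.0408 0.0408 0.0057]
0.008 1501 [0.6384 0.2047 0.012 ] [0.64   0.194  0.0125] [0.0599 0.0599 0.0059] [6.40000e-01 1.94100e-01 5.99000e-02 5.99000e-02 8.99897e+01]
0.027 40 [0.6424 0.2051 0.0316] [0.6419 0.1998 0.0316] [0.0249 0.0231 0.0081] [6.42100e-01 1.99900e-01 2.27000e-02 2.49000e-02 8.84571e+01]
0.049 258 [0.6416 0.1948 0.0525] [0.643  0.1963 0.0525] [0.0359 0.033  0.0069] [6.41300e-01 1.97900e-01 3.17000e-02 3.38000e-02 4.45648e+01]
0.065 212 [0.642  0.1947 0.0702] [0.642  0.1943 0.069 ] [0.0217 0.0102 0.0079] [6.41800e-01 1.94100e-01 7.40000e-03 2.17000e-02 7.77021e+01]
```

Step 2 holds: the washer top is at 0.061 and centred. Next is the nut.

Call:
servo_tool(delta_pos=[[3,-2.5,0],[4.5,-3.8,0],[4.5,-3.8,0],[3.5,-3,0],[1,-1,0],[0,0,0]], twist=[[0,0,0],[0,0,0],[0,0,0],[0,0,0],[0,0,0],[0,0,0]], claw=[6,6,6,6,6,6])

```text
time: 17.58
ee_pos: [0.4913, 0.3591, 0.1622]
orientation: [[0.003, 1.0, -0.015], [1.0, -0.003, -0.008], [-0.008, -0.015, -1.0]]
wrist_force: [-0.1, -0.0, -0.1]
gripper_width: 0.0598
```

```bash
python3 w.py w5; cat > nut.py <<'E'
from wm import *
i,P,K,T=load();h=cv2.cvtColor(i,cv2.COLOR_BGR2HSV)
W=(abs(P[...,0]-.4945)<.04)&(abs(P[...,1]-.372)<.04)
red=((h[...,0]<8)|(h[...,0]>170))&(h[...,1]>110)&W
q=P[red&(abs(P[...,2]-.026)<.004)];print("rim",len(q),((np.percentile(q,1,axis=0)+np.percentile(q,99,axis=0))/2).round(4),np.ptp(q,0).round(4))
ctr=np.median(P[red],0)
# slot: non-red hole in the floor (points at z~0 inside)
m=W&~red&(P[...,2]<.004)&(np.hypot(P[...,0]-ctr[0],P[...,1]-ctr[1])<.017)
n,l,st,ce=cv2.connectedComponentsWithStats(m.astype(np.uint8));k=1+st[1:,4].argmax();v,u=np.nonzero(l==k)
g=np.array([ray(K,T,a,b,.003)[:2] for a,b in zip(u,v)],np.float32);print("slot",len(g),cv2.minAreaRect(g),ce[k])
# white marks on the rim
w=W&(h[...,1]<70)&(h[...,2]>120)&(abs(P[...,2]-.026)<.005)
n,l,st,ce=cv2.connectedComponentsWithStats(w.astype(np.uint8));print([(ray(K,T,*ce[j],.026)[:2].round(4),st[j,4]) for j in range(1,n) if st[j,4]>3])
v,u=np.nonzero(red);print(u.min(),u.max(),v.min(),v.max())
c=cv2.convexHull(np.array([ray(K,T,a,b,.026)[:2] for a,b in zip(u,v) if abs(P[b,a,2]-.026)<.004],np.float32))
print("rim rect",cv2.minAreaRect(c))
E
python3 nut.py
```

```text
t 17.57 p [0.4913 0.3591 0.1622] F [-0.1 -0.  -0.1] w 0.0598
[[0.003, 1.0, -0.015], [1.0, -0.003, -0.008], [-0.008, -0.015, -1.0]] [ 0.52  0.3  -0.14  1.14  0.    2.1 ]
[[285.0, 0.0, 256.7], [0.0, 285.0, 193.7], [0.0, 0.0, 1.0]] [[1.0, 0.002, -0.015, 0.493], [-0.003, -0.957, -0.291, 0.432], [-0.015, 0.291, -0.957, 0.304], [0.0, 0.0, 0.0, 1.0]]
rim 632 [0.4957 0.3742 0.0251] [0.0449 0.0459 0.0062]
slot 254 ((0.4955698251724243, 0.37351927161216736), (0.011342395097017288, 0.026113910600543022), 12.748064994812012) [263.13779528 164.13779528]
[(array([0.4911, 0.3925]), np.int32(10)), (array([0.5001, 0.3543]), np.int32(9))]
146 286 143 376
rim rect ((0.49559226632118225, 0.37425360083580017), (0.04293251037597656, 0.044177860021591187), 13.616222381591797)
```

View pics/w5.png

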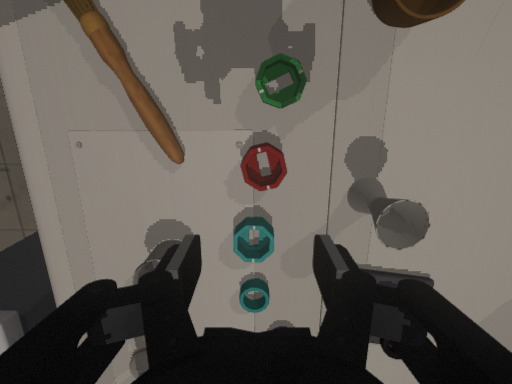

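The red nut is at (264,165), between the green one at (281,80) and the turquoise one at (254,240). Its slot measures 26.1 x 11.3 mm, which fits, at yaw about 103°. Centre is (0.4956, 0.374).

Call:
servo_tool(delta_pos=[[1.5,0.4,0],[0,0,2],[0,0,3],[0,0,3],[0,0,2],[0,0,0]], twist=[[-0.9,0.4,0],[0,0,-6.7],[0,0,-6.7],[0,0,0],[0,0,0],[0,0,0]], claw=[6.5,6.5,6.5,6.5,6.5,6.5])

```text
time: 18.38
ee_pos: [0.5061, 0.3733, 0.0597]
orientation: [[-0.226, 0.974, 0.01], [0.974, 0.226, 0.004], [0.001, 0.011, -1.0]]
wrist_force: [-0.7, -0.5, 0.4]
gripper_width: 0.0652
```

```bash
python3 w.py; python3 nut.py;python3 -c "
from h import *
s=state();R=s['orientation'];R=np.array(R);print('yaw',np.degrees(np.arctan2(R[1,0],R[0,0])),'move cm',R.T@(np.array([.4956,.374,.004])-s['ee_pos'])*100)"
```

```text
t 18.38 p [0.5061 0.3733 0.0597] F [-0.7 -0.5  0.4] w 0.0652
[[-0.226, 0.974, 0.01], [0.974, 0.226, 0.004], [0.001, 0.011, -1.0]] [ 0.53  0.41 -0.23  0.92 -0.    1.88]
[[285.0, 0.0, 256.7], [0.0, 285.0, 193.7], [0.0, 0.0, 1.0]] [[0.974, 0.214, 0.074, 0.488], [0.226, -0.935, -0.272, 0.443], [0.011, 0.282, -0.959, 0.202], [0.0, 0.0, 0.0, 1.0]]
rim 1489 [0.4957 0.3744 0.0248] [0.0455 0.0463 0.0058]
slot 449 ((0.4957670271396637, 0.37254539132118225), (0.011113099753856659, 0.0227479487657547), 12.672320365905762) [242.74610245 207.91536748]
[(array([0.491 , 0.3925]), np.int32(24)), (array([0.5003, 0.3546]), np.int32(18))]
209 291 179 373
rim rect ((0.4954773783683777, 0.3745623528957367), (0.043085288256406784, 0.04454526677727699), 14.033656120300293)
yaw 103.04588844743971 move cm [ 0.25997679 -1.17363417  5.67272768]
```

Call:
servo_tool(delta_pos=[[0.3,-1.1,0],[0,0,1],[0,0,1],[0,0,0]], twist=[[0.6,0,0],[0,0,0],[0,0,0],[0,0,0]], claw=[6.5,6.5,6.5,6.5])

```text
time: 18.92
ee_pos: [0.4975, 0.3757, 0.0427]
orientation: [[-0.225, 0.974, 0.007], [0.974, 0.225, 0.006], [0.004, 0.008, -1.0]]
wrist_force: [-0.1, -0.3, -0.1]
gripper_width: 0.0652
```

```bash
python3 -c "
from h import *
s=state();R=s['orientation'];R=np.array(R);print('yaw',np.degrees(np.arctan2(R[1,0],R[0,0])),'move cm',R.T@(np.array([.4956,.3744,.004])-s['ee_pos'])*100)"
```

```text
yaw 103.00459991407878 move cm [-0.09501359 -0.24533606  3.86615765]
```

Call:
servo_tool(delta_pos=[[-0.1,-0.2,0.8],[0,0,1],[0,0,1],[0,0,0.8],[0,0,0]], twist=[[0.5,-0.2,0],[0,0,0],[0,0,0],[0,0,0],[0,0,0]], claw=[6.5,6.5,6.5,6.5,6.5])

```text
time: 19.55
ee_pos: [0.4955, 0.374, 0.0036]
orientation: [[-0.225, 0.974, -0.002], [0.974, 0.225, -0.001], [-0.0, -0.002, -1.0]]
wrist_force: [0.6, -0.4, -0.4]
gripper_width: 0.0649
```

```bash
python3 -c "
from h import *
show();s=state();R=s['orientation'];R=np.array(R);print('yaw',np.degrees(np.arctan2(R[1,0],R[0,0])),'move cm',R.T@(np.array([.4956,.3744,.004])-s['ee_pos'])*100)"
```

```text
t 19.55 p [0.4955 0.374  0.0036] F [ 0.6 -0.4 -0.4] w 0.0649
[[-0.225, 0.974, -0.002], [0.974, 0.225, -0.001], [-0.0, -0.002, -1.0]] [ 0.54  0.47 -0.27  0.83  0.    1.89]
yaw 103.00348237613177 move cm [ 0.03399344  0.01764142 -0.04145766]
```

The tool is well placed. Close and lift.

Call:
servo_tool(delta_pos=[[0,0,0],[0,0,0],[0,0,0],[0,0,0],[0,0,-2],[0,0,-5],[0,0,-5],[0,0,-1]], twist=[[0,0,0],[0,0,0],[0,0,0],[0,0,0],[0,0,0],[0,0,0],[0,0,0],[0,0,0]], claw=[4.5,3.5,3.5,3.5,3.5,3.5,3.5,3.5])

```text
time: 20.55
ee_pos: [0.4945, 0.3733, 0.1354]
orientation: [[-0.225, 0.974, -0.006], [0.974, 0.225, -0.003], [-0.001, -0.006, -1.0]]
wrist_force: [-0.4, -0.3, -1.6]
gripper_width: 0.0424
```

Call:
servo_tool(delta_pos=[[-3,1.5,0],[-5,2.5,0],[-5,2.5,0],[-4.5,2.2,0],[-3,1.5,0],[0,0,0]], twist=[[0,0,0],[0,0,0],[0,0,0],[0,0,0],[0,0,0],[0,0,0]], claw=[3.5,3.5,3.5,3.5,3.5,3.5])

```text
time: 21.3
ee_pos: [0.6409, 0.1915, 0.129]
orientation: [[-0.228, 0.974, -0.013], [0.974, 0.228, -0.004], [-0.001, -0.013, -1.0]]
wrist_force: [0.6, 0.2, -1.1]
gripper_width: 0.0427
```

Call:
servo_tool(delta_pos=[[0,0,0],[0,0,0],[0,0,0],[0,0,0],[0,0,0],[0,0,0],[0,0,0],[0,0,0]], twist=[[0,0,-9.5],[0,0,-9.5],[0,0,-9.5],[0,0,-9.5],[0,0,-9.5],[0,0,-9.5],[0,0,-7],[0,0,0]], claw=[3.5,3.5,3.5,3.5,3.5,3.5,3.5,3.5])

```text
time: 22.3
ee_pos: [0.6278, 0.1966, 0.1182]
orientation: [[-0.983, 0.18, -0.035], [0.181, 0.984, -0.004], [0.034, -0.011, -0.999]]
wrist_force: [-0.3, -1.1, -1.4]
gripper_width: 0.0428
```

```bash
python3 w.py w6; cat > nh.py <<'E'
from wm import *
i,P,K,T=load();h=cv2.cvtColor(i,cv2.COLOR_BGR2HSV);s=state();p=np.array(s["ee_pos"]);R=np.array(s["orientation"])
W=(np.hypot(P[...,0]-p[0],P[...,1]-p[1])<.04)
red=((h[...,0]<8)|(h[...,0]>170))&(h[...,1]>110)&W
zr=p[2]-.0036+.026;q=P[red&(abs(P[...,2]-zr)<.005)]
print("rim",len(q),((np.percentile(q,1,axis=0)+np.percentile(q,99,axis=0))/2).round(4),np.ptp(q,0).round(4))
w=W&(h[...,1]<80)&(h[...,2]>110)&(abs(P[...,2]-zr)<.006)
n,l,st,ce=cv2.connectedComponentsWithStats(w.astype(np.uint8));M=[(ray(K,T,*ce[j],zr)[:2],st[j,4]) for j in range(1,n) if st[j,4]>5];print(M)
m=W&~red&(P[...,2]<zr-.03)&(np.hypot(P[...,0]-p[0],P[...,1]-p[1])<.05)
n,l,st,ce=cv2.connectedComponentsWithStats(m.astype(np.uint8))
for k in range(1,n):
    if 100<st[k,4]<4000:
        v,u=np.nonzero(l==k);g=np.array([ray(K,T,a,b,zr-.023)[:2] for a,b in zip(u,v)],np.float32);print("hole",len(g),np.round(np.hstack(cv2.minAreaRect(g)),4))
print('yaw',np.degrees(np.arctan2(R[1,0],R[0,0])),'move cm',R.T@(np.array([.6418,.1942,.100])-p)*100)
E
python3 nh.py; python3 bar.py
```

```text
t 22.3 p [0.6278 0.1966 0.1182] F [-0.3 -1.1 -1.4] w 0.0428
[[-0.983, 0.18, -0.035], [0.181, 0.984, -0.004], [0.034, -0.011, -0.999]] [ 0.2   0.43 -0.06  1.12  0.    0.39]
[[285.0, 0.0, 256.7], [0.0, 285.0, 193.7], [0.0, 0.0, 1.0]] [[0.18, 0.953, 0.244, 0.562], [0.984, -0.172, -0.056, 0.21], [-0.011, 0.25, -0.968, 0.263], [0.0, 0.0, 0.0, 1.0]]
rim 3035 [0.6276 0.1967 0.1389] [0.0467 0.0454 0.0071]
[(array([0.64693675, 0.19327402]), np.int32(35))]
hole 407 [6.27100e-01 1.96400e-01 1.06000e-02 1.26000e-02 7.98979e+01]
yaw 169.56220990147224 move cm [-1.48963515  0.04118058  1.76832128]
0.008 1903 [0.625  0.1969 0.012 ] [0.6349 0.194  0.0124] [0.0497 0.06   0.0057] [0.6349 0.194  0.0497 0.06   0.008 ]
0.027 57 [0.6268 0.198  0.0316] [0.6292 0.1961 0.0315] [0.0105 0.0263 0.009 ] [6.27500e-01 1.97000e-01 2.73000e-02 6.80000e-03 7.43028e+01]
0.049 90 [0.6441 0.1925 0.053 ] [0.6379 0.1945 0.0528] [0.0338 0.0221 0.0064] [6.37700e-01 1.93700e-01 2.00000e-02 3.35000e-02 8.16056e+01]
0.065 149 [0.6457 0.1929 0.0707] [0.6458 0.1931 0.0705] [0.0124 0.0085 0.0035] [6.45900e-01 1.93100e-01 6.60000e-03 1.21000e-02 7.93352e+01]
```

View pics/w6.png

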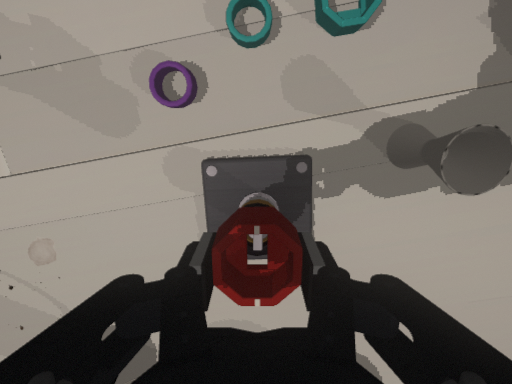

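The nut is held with the bar visible through its slot at (258,240). Bar yaw is about 168.8° and slot yaw 169.6°. I correct tilt and position.

Call:
servo_tool(delta_pos=[[-0.8,0,0],[-0.7,0,0],[0,0,0]], twist=[[-0.6,-1.9,0.8],[0,0,0],[0,0,0]], claw=[3.5,3.5,3.5])

```text
time: 22.72
ee_pos: [0.6414, 0.1946, 0.1168]
orientation: [[-0.98, 0.198, -0.003], [0.198, 0.98, -0.0], [0.003, -0.001, -1.0]]
wrist_force: [-0.2, 0.7, -0.8]
gripper_width: 0.0429
```

```bash
python3 w.py; python3 nh.py;python3 bar.py|tail -1
```

```text
t 22.73 p [0.6414 0.1946 0.1168] F [-0.2  0.7 -0.8] w 0.0429
[[-0.98, 0.198, -0.003], [0.198, 0.98, -0.0], [0.003, -0.001, -1.0]] [ 0.2   0.43 -0.06  1.08  0.    0.4 ]
[[285.0, 0.0, 256.7], [0.0, 285.0, 193.7], [0.0, 0.0, 1.0]] [[0.198, 0.941, 0.274, 0.571], [0.98, -0.189, -0.057, 0.209], [-0.002, 0.28, -0.96, 0.259], [0.0, 0.0, 0.0, 1.0]]
rim 3057 [0.6404 0.1947 0.1371] [0.0463 0.0457 0.0073]
[(array([0.62154706, 0.19811813]), np.int32(6)), (array([0.66018039, 0.19080963]), np.int32(35))]
yaw 168.60657499685658 move cm [-0.09990244 -0.0258827   1.66215451]
0.065 56 [0.6321 0.1955 0.0698] [0.6325 0.1952 0.0689] [0.0037 0.0068 0.0063] [6.32300e-01 1.95300e-01 6.50000e-03 3.20000e-03 8.11095e+01]
```

Call:
servo_tool(delta_pos=[[-0.1,-0.03,0.8],[0,0,1],[0,0,1],[0,0,0.5],[0,0,0]], twist=[[0,0,0],[0,0,0],[0,0,0],[0,0,0],[0,0,0]], claw=[3.5,3.5,3.5,3.5,3.5])

```text
time: 23.4
ee_pos: [0.6407, 0.1939, 0.0799]
orientation: [[-0.98, 0.198, -0.006], [0.198, 0.98, -0.001], [0.006, -0.002, -1.0]]
wrist_force: [0.8, -0.2, -0.8]
gripper_width: 0.0428
```

Call:
servo_tool(delta_pos=[[-0.12,0,0.2],[0,0,0.3],[0,0,0.3],[0,0,0]], twist=[[0,-0.3,0],[0,0,0],[0,0,0],[0,0,0]], claw=[3.5,3.5,3.5,3.5])

```text
time: 23.9
ee_pos: [0.6426, 0.1938, 0.0723]
orientation: [[-0.98, 0.198, 0.001], [0.198, 0.98, -0.002], [-0.001, -0.001, -1.0]]
wrist_force: [-0.3, -0.3, -1.3]
gripper_width: 0.0429
```

The underside is at 0.0687, below the bar top, with no force: the slot is over the bar. Continue.

Call:
servo_tool(delta_pos=[[0,0,0.25],[0,0,0.25],[0,0,0.15],[0,0,0]], twist=[[0,0,0],[0,0,0],[0,0,0],[0,0,0]], claw=[3.5,3.5,3.5,3.5])

```text
time: 24.4
ee_pos: [0.6428, 0.1939, 0.0655]
orientation: [[-0.98, 0.198, 0.001], [0.198, 0.98, -0.001], [-0.001, -0.001, -1.0]]
wrist_force: [0.4, -0.2, -0.3]
gripper_width: 0.0425
```

Call:
servo_tool(delta_pos=[[0.05,0,0.2],[0,0,0.2],[0,0,0.15],[0,0,0]], twist=[[0,0,0],[0,0,0],[0,0,0],[0,0,0]], claw=[3.5,3.5,3.5,3.5])

```text
time: 24.9
ee_pos: [0.6429, 0.194, 0.0612]
orientation: [[-0.98, 0.198, 0.003], [0.198, 0.98, -0.002], [-0.003, -0.001, -1.0]]
wrist_force: [-0.7, -0.9, 1.9]
gripper_width: 0.0425
```

Call:
servo_tool(delta_pos=[[0,0,0.15],[0,0,0.15],[0,0,0.05],[0,0,0]], twist=[[0,0,0],[0,0,0],[0,0,0],[0,0,0]], claw=[3.5,3.5,3.5,3.5])

```text
time: 25.4
ee_pos: [0.643, 0.1939, 0.0584]
orientation: [[-0.98, 0.198, 0.003], [0.198, 0.98, -0.002], [-0.003, -0.001, -1.0]]
wrist_force: [-1.6, -0.4, 3.6]
gripper_width: 0.0428
```

Call:
servo_tool(delta_pos=[[0.05,0,0],[0,0,0],[0,0,0]], twist=[[0,0,5],[0,0,5],[0,0,0]], claw=[3.5,3.5,3.5])

```text
time: 25.78
ee_pos: [0.6441, 0.194, 0.0591]
orientation: [[-0.929, 0.369, 0.006], [0.369, 0.929, -0.002], [-0.006, 0.001, -1.0]]
wrist_force: [-1.4, 0.9, 3.1]
gripper_width: 0.0426
```

Call:
servo_tool(delta_pos=[[0.2,-0.07,0.07],[0,0,0],[0,0,0],[0,0,0],[0,0,0]], twist=[[0,0.3,6],[0,0,6],[0,0,6],[0,0,6],[0,0,0]], claw=[3.5,3.5,3.5,3.5,3.5])

```text
time: 26.4
ee_pos: [0.6453, 0.1935, 0.0596]
orientation: [[-0.695, 0.719, 0.008], [0.719, 0.695, -0.001], [-0.006, 0.005, -1.0]]
wrist_force: [-1.7, -0.2, 2.8]
gripper_width: 0.0428
```

Call:
servo_tool(delta_pos=[[0.2,-0.2,0.1],[0.03,-0.03,0.02],[0.03,-0.03,0.02],[0.03,-0.03,0.02],[0,0,0]], twist=[[0.3,0.3,6],[0,0,6],[0,0,6],[0,0,6],[0,0,0]], claw=[3.5,3.5,3.5,3.5,3.5])

```text
time: 27.02
ee_pos: [0.6447, 0.1933, 0.0592]
orientation: [[-0.344, 0.939, 0.007], [0.939, 0.344, -0.001], [-0.004, 0.007, -1.0]]
wrist_force: [-2.1, 0.7, 3.3]
gripper_width: 0.0427
```

Call:
servo_tool(delta_pos=[[0.1,-0.2,0.06],[0,-0.05,0.02],[0,-0.05,0.02],[0,-0.05,0.02],[0,-0.05,0.02],[0,0,0]], twist=[[0.4,0.2,6.5],[0,0,6.5],[0,0,6.5],[0,0,6.5],[0,0,6.5],[0,0,0]], claw=[3.5,3.5,3.5,3.5,3.5,3.5])

```text
time: 27.78
ee_pos: [0.6438, 0.1934, 0.0591]
orientation: [[0.211, 0.977, 0.006], [0.978, -0.211, -0.0], [0.001, 0.006, -1.0]]
wrist_force: [-1.0, -0.5, 2.9]
gripper_width: 0.0427
```

The nut is turned 91°. I centre slightly, ease up and release.

Call:
servo_tool(delta_pos=[[0,-0.15,-0.1],[0,0,-0.05],[0,0,0],[0,0,0],[0,0,0]], twist=[[0.3,0,0],[0,0,0],[0,0,0],[0,0,0],[0,0,0]], claw=[3.5,3.5,6,6,6])

```text
time: 28.4
ee_pos: [0.6411, 0.1941, 0.0589]
orientation: [[0.204, 0.979, -0.002], [0.979, -0.204, 0.002], [0.001, -0.002, -1.0]]
wrist_force: [-0.3, 0.2, -0.5]
gripper_width: 0.0598
```

Call:
servo_tool(delta_pos=[[0,0,-2],[0,0,-4],[0,0,-5],[0,0,0]], twist=[[0,0,0],[0,0,0],[0,0,0],[0,0,0]], claw=[6,6,6,6])

```text
time: 28.9
ee_pos: [0.6415, 0.1941, 0.1755]
orientation: [[0.204, 0.979, -0.001], [0.979, -0.204, 0.002], [0.002, -0.001, -1.0]]
wrist_force: [-0.3, 0.4, -0.0]
gripper_width: 0.0596
```

```bash
python3 w.py w7; python3 - <<'E'
from wm import *
i,P,K,T=load();h=cv2.cvtColor(i,cv2.COLOR_BGR2HSV)
W=(np.hypot(P[...,0]-.642,P[...,1]-.194)<.035)&(P[...,2]<.12)
red=((h[...,0]<8)|(h[...,0]>170))&(h[...,1]>110)&W
q=P[red&(P[...,2]>.076)];print("rim z (83 locked)",np.percentile(q[:,2],[10,50,90]).round(4),((np.percentile(q,1,axis=0)+np.percentile(q,99,axis=0))/2).round(4),np.ptp(q,0).round(4))
f=P[red&(np.hypot(P[...,0]-.642,P[...,1]-.194)<.014)];print("floor z (63)",np.percentile(f[:,2],[10,50,90]).round(4))
A=np.c_[q[:,:2],np.ones(len(q))];k=np.linalg.lstsq(A[abs(q[:,2]-.083)<.003],q[abs(q[:,2]-.083)<.003,2],rcond=None)[0];print("tilt",k[:2])
E
python3 bar.py|tail -1
```

```text
t 28.9 p [0.6415 0.1941 0.1755] F [-0.3  0.4 -0. ] w 0.0596
[[0.204, 0.979, -0.001], [0.979, -0.204, 0.002], [0.002, -0.001, -1.0]] [0.2  0.39 0.01 1.19 0.   1.97]
[[285.0, 0.0, 256.7], [0.0, 285.0, 193.7], [0.0, 0.0, 1.0]] [[0.979, -0.195, -0.058, 0.656], [-0.203, -0.94, -0.276, 0.264], [-0.001, 0.282, -0.96, 0.318], [0.0, 0.0, 0.0, 1.0]]
rim z (83 locked) [0.0798 0.0828 0.0837] [0.6424 0.1942 0.0804] [0.0453 0.0457 0.0089]
floor z (63) [0.0619 0.0629 0.0639]
tilt [-0.00034993  0.00019815]
0.065 510 [0.6423 0.1937 0.0709] [0.6446 0.196  0.071 ] [0.0415 0.0414 0.0119] [ 0.6432  0.197   0.0395  0.0395 32.5259]
```

View pics/w7.png

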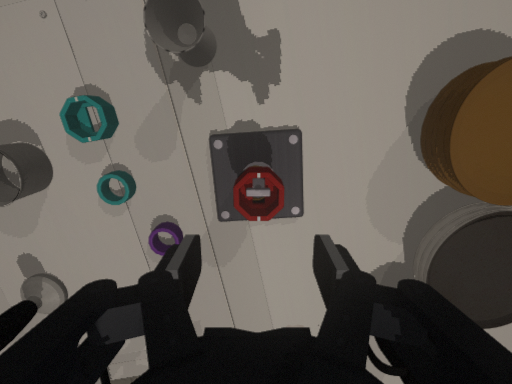

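The view shows the nut at (259,193), with the bar lying across the slot between the white marks at (259,176) and (258,218). Rim height is 0.083 and floor height 0.063, so the nut is locked at 57 mm, level and centred. I hand in.

```bash
python3 -c "
from h import *
job_done();show()"
```

```text
the job is handed in; nothing more can be done
the job is handed in; nothing more can be done
```

I put the spacer, the washer and the red nut on the shaft, and the nut is locked under the bar. I handed the job in at about 29 s of robot time; it gave no verdict.

**How it went**
- **Parts:** the first grasp of the spacer was off-centre and nudged it a few millimetres. I re-centred and gripped it again; the washer and nut were gripped first time.
- **Bar direction:** I found it in the wrist camera's depth, at about -11° in the world frame, rather than by turning the nut until it dropped. The slot then went over the bar with no noticeable force.
- **Locking:** I pressed the nut about 6 mm down, turned it 91° and let go. The highest wrist reading between moves was about 4 N.

**Last checks**
- **Spacer and washer:** when placed, their tops were at 52 mm and 61 mm, within about 1 mm of the shaft axis. I did not measure them again once the nut was on.
- **Nut:** its rim is at 83 mm and its floor top at 63 mm, so the underside is at 57 mm. It is level, within about 1 mm of the axis, and lies across the bar.
- **Gripper:** it is open and clear, about 10 cm above the nut.

No check failed. The tool drifted up to about 3 mm sideways while turning the nut, and I corrected it as I went. I did not re-measure the steel cup and the steel measure; the arm never came near enough to touch them.

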